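Put the blade insert away in its slide-lid case

TASK

Put the loose blade insert with the yellow fin away: slide the case's flush orange lid fully open by pressing lightly on it, stand the insert fin up in the well underneath and let go of it, then slide the lid fully closed again. The case and lid are thin plastic, so never press on them with more than about 20 N, and leave the carrot, the wallet and the steel cup where they are.

Things in the scene. Friction and masses are not known exactly. Their poses are not given: they have to be found in the camera images.
- case: white thin plastic case, fixed, 92 (x) by 172 (y) by 46 mm high; origin: centre of its underside, z up. Its top is a recess 74 (x) by 152 mm (y) between rims 9 mm wide along the long sides and 10 mm at the ends. The recess half at -y is the well, the half at +y a shelf 33 mm up, over which the open lid parks. The fingers may bear on case or lid with at most 22 N
- lid (a joint): opening of the orange lid in m along the case's y: 0 = shut over the well, 0.075 = fully open. Smooth plate 72 (x) by 75 (y) by 4 mm, no handle; its centre is at y = -0.038 + lid in the case frame. Drags with 4 N: carry it along by friction, pressing with 8 to 15 N. Its top is 0 to 6 mm below the rim (unmeasured) and sinks 1 mm per 12 N, 1.5 mm at most, then is rigid. Stays where left
- well (a point): centre of the floor of the well, 6 mm above the case's underside and 40 mm below the rim; the well is 74 (case x) by 76 mm (case y); axes as the case's
- park (a point): point at rim height (46 mm) over the middle of the shelf, where the centre of the lid comes to lie when it is fully open; axes as the case's
- insert: loose blade insert, about 50 g: black foot 50 (x) by 26 (y) by 10 mm high with a yellow upright fin on top, 40 (x) by 10 (y) by 16 mm, 26 mm high in all; steel edges lie flat along the foot. Origin at the centre of the underside, z up. Take it by the fin, closing along its y axis
- carrot: loose orange carrot, 138 mm long along its x axis, 32 mm thick; origin at its underside, mid length. Leave alone
- wallet: loose yellow phone wallet lying flat, 85 (x) by 155 (y) by 14 mm; origin at the centre of its underside. Leave alone
- cup: loose steel cup, 76 mm across, 85 mm high, open at the top; origin at the centre of its underside. Leave alone

How it is judged (in metres and radians):
On the way, in this order (a step that is already met when the one before it is completed fails the run):
1. the lid is fully open (value of joint lid above 0.069 m), for 0.2 s.
2. the insert stands in the well, fin up, let go (z of insert in the frame of case between 0.002 and 0.01 m and x of insert in the frame of case between -0.038 and 0.038 m and y of insert in the frame of case between -0.077 and 0.001 m and angle between insert's own z axis and vertical below 0.25 rad and contact force between the fingers and insert below 0.1 N), for 0.2 s.
At the end, for the whole second after the job is handed in: the lid is closed to within 4 mm, the insert stands on the floor of the well (within 4 mm of its height, tilted less than 0.25 rad), and lid and insert are at rest (value of joint lid below 0.004 m and z of insert in the frame of case between 0.002 and 0.01 m and x of insert in the frame of case between -0.038 and 0.038 m and y of insert in the frame of case between -0.077 and 0.001 m and angle between insert's own z axis and vertical below 0.25 rad and linear speed of insert below 0.02 m/s and velocity of joint lid between -0.01 and 0.01 m/s); the robot touches nothing.
It fails at once if the fingers press or push on the case or its lid with more than 22 N (contact force between the fingers and case above 22 N).
It fails at once if the carrot is moved more than 20 mm (distance of carrot from where it was at the start of the episode above 0.02 m).
It fails at once if the wallet is moved more than 20 mm (distance of wallet from where it was at the start of the episode above 0.02 m).
It fails at once if the cup is moved more than 20 mm (distance of cup from where it was at the start of the episode above 0.02 m).
It also fails if it takes over 72 s, if anything falls off the work surface, if the arm or the gripper's body presses on something with over 40 N, if the wrist force passes 120 N, or if a joint passes its speed limit or range.

ROBOT

A 6-joint arm with a two-finger parallel gripper is mounted at the origin on the work surface. World frame = base frame: x ahead of the robot, y to its left, z up, the work surface at z = 0. Lengths are in mm, angles in rad, forces in N, time in s.
With the tool pointing down it reaches from about 275 to 775 mm from the base axis. Payload 14.6 kg.
Tool frame: the origin (TCP) lies on the centre line of the jaws, within the pads' length; the fingertips stand 17 mm ahead of it and the grasp point (between the pads) lies 2 mm behind it; x points along the fingers, y is the direction in which the jaws open and shut, and the axes are right-handed (so a half turn about x gives the same grasp; the last joint's range is limited). The gripper opens to 85 mm and grips with 20 to 120 N. Pads are 22 mm wide; open, the fingers measure 114 mm over their backs; the gripper's body (76 mm by 85 mm) begins 54 mm behind the grasp point. The pads swing forward as they close: fully open they stand 13 mm farther back than shut.
Start: joints at [-1.463, 0.263, -0.048, 1.259, 0, 1.415], TCP at [136.381, -506.98, 248.278] pointing down, gripper open.
Joint ranges: [-2.65, 2.65], [-0.89, 1.7], [-1.18, 1.37], [-2.13, 2.11], [-1.35, 1.29], [-3.14, 3.14]. Speed limits (rad/s): [1.89, 1.89, 2.57, 2.79, 3.14, 3.14].

INTERFACE

Orientations are given as a rotation vector (axis times angle).
In Python, from cell import * gives the robot as it stands. The module is installed in compiled form; this text tells all that it offers.
- The arm moves only by the tool jog_arm, never from a script. Its argument "moves" is a list of rows, each a list of 2 entries, a list of its own where there are three numbers: the shift along the tool's x, y, z in mm, then the turn about the tool's x in rad. In form: [[[x, y, z], yaw], ...]. A call has 1 to 12 rows; each row is the pose to reach, as a shift and turn from the pose commanded when the call began, along the tool's axes at that moment; what a row does not reach only later rows make up. A row lasts 1/12 s, in which the tool goes at most 41.7 mm and 7.16 degrees, less where a joint would pass 70% of its speed; a pose out of reach is approached as far as the arm can. A call with a gripper value outside its range is refused whole. "claw" is the opening in per cent of the stroke, from 0 (shut) to 100 (fully open), set as the call begins (left out, the last holds). The fingers move at their own pace and stop on an object; "force" is the grip in N (left out, the last holds). Time passes only in rows, so rows that repeat a pose let the fingers close. It gives the time, the measured TCP pose, the force and the opening at its end, in the units of the state.
- read_state(): the state, without advancing time (a new reading comes with each control period).
- camera(name): name is "scene" or "top" or "wrist"; returns (picture, depth): 480x640x3 uint8, red, green, blue; 480x640 float32, mm along the optical axis (not along the pixel's ray), 0 where there is no reading.
- camera_params(name): a dict with "vfov" (degrees; the focal length in pixels is half the picture's height over the tangent of half this angle, whatever the lens; pixels are square), "cx", "cy" (the principal point, pixels), "k1" (the pictures are not rectified: a ray, as slopes to the right and down, at radius r is drawn at 1 + k1 r^2 times it, then the intrinsics apply), "extrinsics" (4x4, takes a point from camera to world coordinates); the wrist camera has in their place "mount" (4x4, takes a point from camera to tool coordinates, whose origin is the TCP and whose axes are the tool frame's). Camera axes: x right, y down, z forward; pixel columns grow to the right and rows downward; lengths in mm; the calibration is good to about 2 mm. A picture is of the moment at which its call begins: read the wrist's pose just before it. camera_params takes no time and is no camera call.
- job_done(): hands the job in, once; it reports no verdict.
The state is a dict: "time": time; "joint_pos": joint angles; "qvel": joint speeds; "tau": joint torques, N m; "ee_pos": TCP position; "tcp_rot": TCP orientation; "ft_force": force on the tool from outside, world axes, zero at the start; "wrist_torque": the same for the moment, N m; "finger_gap": opening from 0.0 (shut) to 1.0 (fully open).
Only numpy, scipy, OpenCV 4.12 (cv2) and the standard library are available. Lean on these libraries where they do the work, as an engineer would, in place of code of your own. Each camera call takes 0.05 s, during which the arm holds its last target.

## Working session

There is one attempt and no reset: what is moved stays moved. The work goes in short steps, Python scripts to look and compute and a tool call to move; the robot and the scene stay as the last step left them, time stands still between calls to the robot, and variables do not carry over. Pictures are saved under pics/ and viewed, and the job is handed in when it is done.

Besides the shell and the picture viewer there is one more tool, called after "Emit:" in YAML: its name, and indented under it one key for each argument. jog_arm: Moves the arm, as the interface text tells. Its arguments: {"type":"object","properties":{"moves":{"type":"array","items":{"type":"array"}},"claw":{"type":"number"},"force":{"type":"number"}},"required":["moves"]}

```bash
mkdir -p pics; cat > h.py <<'E'
from cell import *
import numpy as np, cv2
from scipy.spatial.transform import Rotation as R
def shot(name,fn):
    s=read_state(); p,d=camera(name); cv2.imwrite('pics/'+fn+'.png',p[:,:,::-1]); np.savez('pics/'+fn+'.npz',p=p,d=d,ee=s['ee_pos'],rot=s['tcp_rot']); return p,d,s
def pts(name,d,ee=None,rot=None):
    c=camera_params(name); f=240/np.tan(np.radians(c['vfov'])/2)
    v,u=np.mgrid[0:480,0:640].astype(float)
    xd=(u-c['cx'])/f; yd=(v-c['cy'])/f; x,y=xd.copy(),yd.copy()
    for _ in range(20):
        k=1+c['k1']*(x*x+y*y); x,y=xd/k,yd/k
    P=np.stack([x*d,y*d,d],-1)
    if name=='wrist':
        T=np.eye(4);T[:3,:3]=R.from_rotvec(rot).as_matrix();T[:3,3]=ee;M=T@np.array(c['mount'])
    else: M=np.array(c['extrinsics'])
    return P@M[:3,:3].T+M[:3,3]
def rays(name,ee=None,rot=None):
    one=np.ones((480,640)); z=np.zeros((480,640))
    o=pts(name,z,ee,rot)[0,0]; return o,pts(name,one,ee,rot)-o
def onplane(name,h,ee=None,rot=None):
    o,r=rays(name,ee,rot); return o+r*((h-o[2])/r[...,2])[...,None]
E
python3 - <<'E'
from h import *
s=read_state();print(s)
for n in ['top','scene','wrist']:
    print(n,camera_params(n)); shot(n,n+'0')
E
```

```text
{'time': 0.0, 'joint_pos': array([-1.46327649e+00,  2.63499815e-01, -4.89052547e-02,  1.25941056e+00,
       -8.50145444e-06,  1.41544679e+00]), 'qvel': array([ 0.00097088, -0.00074351,  0.00049744,  0.00012632,  0.00158239,
       -0.0009758 ]), 'tau': array([ 1.39837517e-03, -6.37622738e+01,  3.84559643e+01,  1.37250888e-02,
       -6.20193100e-05,  1.26761211e-05]), 'ee_pos': array([ 136.36308516, -506.72347448,  247.84869975]), 'tcp_rot': array([ 2.08157993,  0.27624603, -2.08154659]), 'ft_force': array([-0.45542104, -0.49698323,  0.03995938]), 'wrist_torque': array([-0.00969215, -0.04786156, -0.01542183]), 'finger_gap': 0.9995209829241696}
top {'vfov': 43.53749469058851, 'cx': 313.71327162077716, 'cy': 243.74717003970736, 'k1': -0.11737755940938488, 'extrinsics': array([[ 1.66979650e-02, -9.88865699e-01,  1.47870914e-01,
         3.12660976e+02],
       [-9.99828077e-01, -1.77062586e-02, -5.50492009e-03,
         2.18511826e+01],
       [ 8.06186730e-03, -1.47753571e-01, -9.88991349e-01,
         1.51084611e+03],
       [ 0.00000000e+00,  0.00000000e+00,  0.00000000e+00,
       
[... 254 characters left out ...]
-01, -2.03175238e-01,  3.22781301e-01,
        -2.87384888e+02],
       [ 9.75058362e-03, -8.33434921e-01, -5.52531591e-01,
         5.46027789e+02],
       [ 0.00000000e+00,  0.00000000e+00,  0.00000000e+00,
         1.00000000e+00]])}
wrist {'vfov': 65.49140051916054, 'cx': 319.6045246174648, 'cy': 232.28311658060343, 'k1': 0.023079487339138536, 'mount': array([[-7.59506147e-04, -2.79820333e-01,  9.60052084e-01,
        -1.27210745e+02],
       [ 9.99999324e-01,  6.32210535e-04,  9.75375202e-04,
        -1.12828377e-01],
       [-8.79884855e-04,  9.60052177e-01,  2.79819663e-01,
        -7.11031153e+01],
       [ 0.00000000e+00,  0.00000000e+00,  0.00000000e+00,
         1.00000000e+00]])}
```

View pics/top0.png

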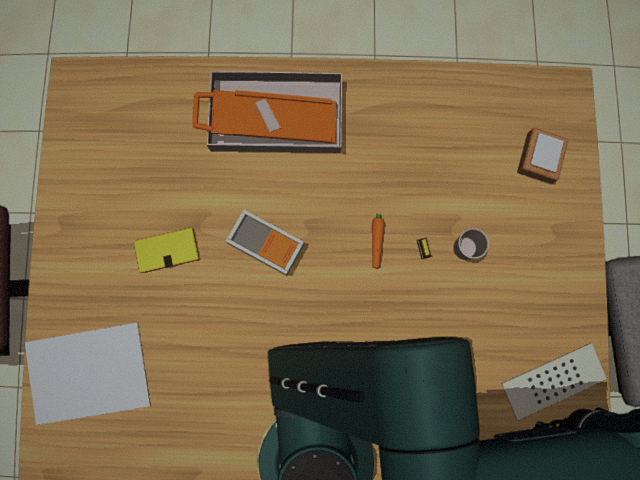

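View pics/scene0.png

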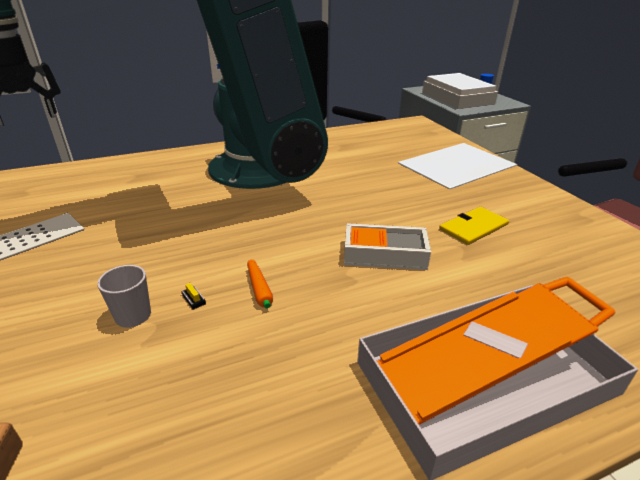

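View pics/wrist0.png

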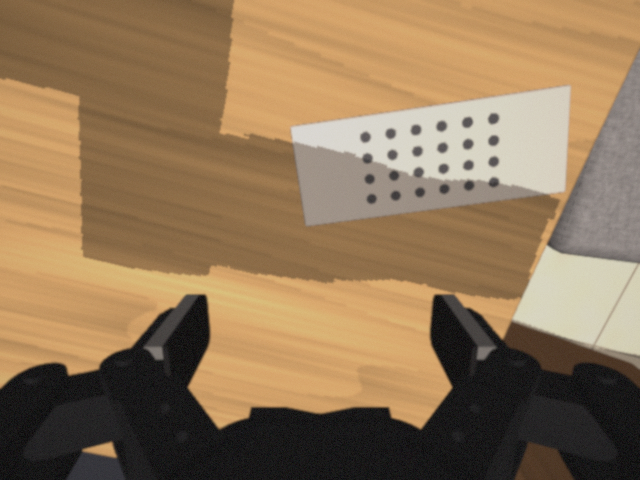

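Top view: the case is at about (265,243), with its orange lid at the lower right (282,250) and the grey shelf at the upper left. The insert is at (424,247), the carrot at (377,241), the cup at (472,245) and the wallet at (167,250). Next I'll measure them.

```bash
python3 - <<'E'
from h import *
for n in ['top','scene']:
    z=np.load(f'pics/{n}0.npz'); p,d=z['p'],z['d']; P=pts(n,d.astype(float))
    hsv=cv2.cvtColor(p,cv2.COLOR_RGB2HSV)
    on=((hsv[...,0]<15)&(hsv[...,1]>190)&(hsv[...,2]>120)).astype(np.uint8)
    yl=((hsv[...,0]>23)&(hsv[...,0]<35)&(hsv[...,1]>180)&(hsv[...,2]>80)).astype(np.uint8)
    bk=((hsv[...,2]<50)).astype(np.uint8)
    wh=((hsv[...,1]<40)&(hsv[...,2]>90)).astype(np.uint8)
    for nm,m in [('or',on),('ye',yl),('bk',bk),('wh',wh)]:
        c,l,st,ce=cv2.connectedComponentsWithStats(m)
        for i in range(1,c):
            if st[i,4]<25 : continue
            q=P[l==i]; q=q[np.abs(q).sum(1)>0]; med=np.median(q,0)
            if not(250<med[0]<620 and abs(med[1])<500): continue
            xy=np.float32(q[:,:2]); print(n,nm,ce[i].round(),st[i,4],'med',med.round(1),'zpct',np.percentile(q[:,2],[5,50,95]).round(1),'rect',cv2.minAreaRect(xy))
E
```

```text
top or [377. 240.] 361 med [ 547.9 -144.1   26.2] zpct [18.7 26.2 32.7] rect ((445.4584045410156, -89.56544494628906), (67.51593017578125, 340.0542907714844), 61.233184814453125)
top or [270. 240.] 37 med [538.8 121.7  43.8] zpct [38.1 43.8 48.8] rect ((540.1710205078125, 121.77792358398438), (11.016763687133789, 31.500774383544922), 59.42310333251953)
top bk [423. 250.] 45 med [ 522.7 -262.     9.5] zpct [ 5.2  9.5 13.9] rect ((528.3629150390625, -262.80511474609375), (48.905460357666016, 18.741455078125), 30.14116668701172)
top bk [461. 255.] 32 med [ 508.6 -352.8   52. ] zpct [21.5 52.  69.5] rect ((508.879638671875, -352.390869140625), (29.56558609008789, 6.830924987792969), 54.733978271484375)
top bk [168. 261.] 69 med [485.9 380.1  13.8] zpct [ 9.2 13.8 20.1] rect ((486.04425048828125, 380.7346496582031), (28.350149154663086, 16.606529235839844), 19.25163459777832)
top wh [258. 238.] 1509 med [547.9 161.7  38.8] zpct [29.  38.8 50.1] rect ((482.4986572265625, 85.92986297607422), (335.32012939453125, 139.1546630859375), 43.20915985107422)
top wh [469. 246.] 352 med [ 536.8 -378.
[... 1390 characters left out ...]
 301.] 118 med [ 555.6 -265.7    8.9] zpct [ 2.8  8.9 11.5] rect ((538.7188720703125, -265.19097900390625), (47.024803161621094, 24.58671760559082), 15.548317909240723)
scene wh [396. 239.] 1028 med [549.7 165.6  44.7] zpct [33.  44.7 47.6] rect ((861.6463623046875, -32.3978271484375), (169.8724822998047, 819.5469360351562), 62.27138900756836)
scene wh [121. 279.] 943 med [ 509.6 -375.1   71.5] zpct [45.  71.5 86. ] rect ((847.4593505859375, -348.7265625), (693.2554321289062, 72.73258209228516), 4.147665977478027)
scene wh [187. 297.] 25 med [ 538.7 -275.6   11.9] zpct [ 9.9 11.9 13.6] rect ((535.8722534179688, -275.7678527832031), (40.34824752807617, 3.2711117267608643), 13.523632049560547)
```

```bash
python3 - <<'E'
import cv2
a=cv2.imread('pics/top0.png')
cv2.imwrite('pics/t_case.png',cv2.resize(a[200:285,215:315],None,fx=7,fy=7,interpolation=cv2.INTER_NEAREST))
b=cv2.resize(a[225:270,360:500],None,fx=5.5,fy=5.5,interpolation=cv2.INTER_NEAREST);cv2.imwrite('pics/t_ins.png',b)
E
```

```text
(no output)
```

View pics/t_case.png

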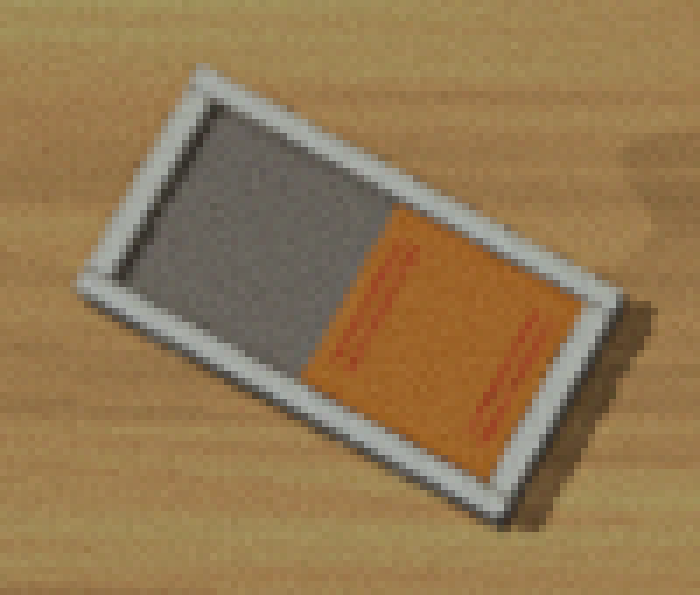

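View pics/t_ins.png

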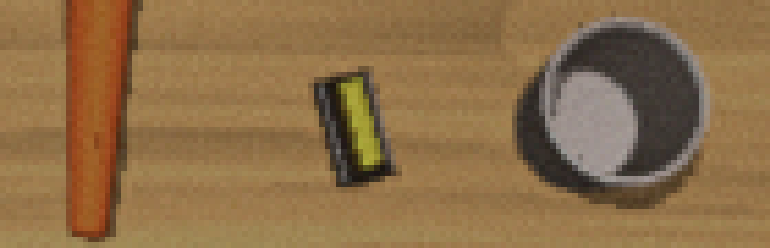

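```bash
python3 - <<'E'
from h import *
from scipy.ndimage import map_coordinates as mc
def at(G,u,v): return np.array([mc(G[...,i],[[v],[u]],order=1)[0] for i in range(3)])
G=onplane('top',46.)
cs=[at(G,(a-3.5)/7+215,(b-3.5)/7+200) for a,b in [(203,68),(625,295),(500,520),(80,283)]]
cs=np.array(cs);print(cs.round(1)); print('centre',cs.mean(0)); e=cs[0]-cs[1];e2=cs[3]-cs[2];print(np.linalg.norm(e),np.linalg.norm(e2),np.degrees(np.arctan2(*( (e+e2)[:2][::-1]))))
e=cs[0]-cs[3];e2=cs[1]-cs[2];print(np.linalg.norm(e),np.linalg.norm(e2),np.degrees(np.arctan2(*( (e+e2)[:2][::-1]))))
# scene view insert fin & rim
for n in ['top','scene']:
    z=np.load(f'pics/{n}0.npz'); p=z['p'];hsv=cv2.cvtColor(p,cv2.COLOR_RGB2HSV)
    H=onplane(n,26.)
    m=((hsv[...,0]>20)&(hsv[...,0]<37)&(hsv[...,1]>150)&(hsv[...,2]>90)).astype(np.uint8)
    c,l,st,ce=cv2.connectedComponentsWithStats(m)
    for i in range(1,c):
        q=H[l==i]
        if st[i,4]>20 and abs(np.median(q[:,1])+265)<40: print(n,st[i,4],q.mean(0),cv2.minAreaRect(np.float32(q[:,:2])))
# wh rim in scene: rim points by depth
z=np.load('pics/scene0.npz');P=pts('scene',z['d'].astype(float))
q=P.reshape(-1,3); s=(q[:,2]>44.8)&(q[:,2]<48)&(abs(q[:,0]-540)<110)&(abs(q[:,1]-140)<110)
print(s.sum(),cv2.minAreaRect(np.float32(q[s][:,:2])))
# cup, rim
s=(q[:,2]>84)&(q[:,2]<87)&(abs(q[:,0]-540)<70)&(abs(q[:,1]+385)<70);print('cup',cv2.minEnclosingCircle(np.float32(q[s][:,:2])))
print(R.from_rotvec(read_state()['tcp_rot']).as_matrix().round(4))
E
```

```text
[[615.4 189.8  46. ]
 [536.5  38.3  46. ]
 [456.2  80.4  46. ]
 [537.3 230.7  46. ]]
centre [536.35331032 134.80146135  46.        ]
170.91350515500199 170.76663387259833 62.05586688812181
88.11876182572087 90.7192116216746 -27.648253500164493
top 69 [ 532.23846399 -265.93979952   26.        ] ((532.1121215820312, -265.690185546875), (39.11064529418945, 11.144975662231445), 13.47866153717041)
scene 130 [ 542.47706336 -264.46853441   26.        ] ((542.2431030273438, -264.3674621582031), (56.34209442138672, 12.931779861450195), 12.137694358825684)
638 ((539.523193359375, 136.7841339111328), (171.43316650390625, 96.74119567871094), 62.49701690673828)
cup ((538.116943359375, -371.18603515625), 38.4444465637207)
[[-1.000e-04  2.597e-01 -9.657e-01]
 [ 8.000e-04 -9.657e-01 -2.597e-01]
 [-1.000e+00 -8.000e-04 -1.000e-04]]
```

Emit:
jog_arm:
  moves:
    - [[48,-489,-529],-0.82]
    - [[48,-489,-529],-0.82]
    - [[48,-489,-529],-0.82]
    - [[48,-489,-529],-0.82]
    - [[48,-489,-529],-0.82]
    - [[48,-489,-529],-0.82]
    - [[48,-489,-529],-0.82]
    - [[48,-489,-529],-0.82]
    - [[48,-489,-529],-0.82]
    - [[48,-489,-529],-0.82]
    - [[48,-489,-529],-0.82]
    - [[48,-489,-529],-0.82]
  claw: 0
  force: 20

```text
time: 1.15
ee_pos: [402.7, -82.7, 215.0]
tcp_rot: [1.559, 0.937, -1.559]
ft_force: [1.6, -1.2, 0.3]
finger_gap: -0.005
```

```bash
cat >> h.py <<'E'
def go(x,y,z,ang=None):
    s=read_state(); M=R.from_rotvec(s['tcp_rot']).as_matrix(); d=M.T@(np.array([x,y,z])-s['ee_pos'])
    a=np.degrees(np.arctan2(M[1,1],M[0,1])); yaw=None if ang is None else np.radians((a-ang+180)%360-180)
    print('t',round(s['time'],2),'ee',s['ee_pos'].round(1),'yang',a.round(1),'j',s['joint_pos'].round(2),'ft',s['ft_force'].round(2),'gap',round(s['finger_gap'],3)); print('shift',d.round(1),'yaw',yaw, 'toolx',M[:,0].round(4))
E
python3 -c "
from h import *
go(520,102,200,-28)"
```

```text
t 1.15 ee [402.7 -82.7 215. ] yang -28.0 j [-0.4   0.08 -0.37  1.12 -0.    1.66] ft [ 1.56 -1.21  0.28] gap -0.005
shift [  15.    17.  -218.1] yaw 0.0006793959607895324 toolx [ 3.e-04 -2.e-04 -1.e+00]
```

Emit:
jog_arm:
  moves:
    - [[15,17,-218],0]
    - [[15,17,-218],0]
    - [[15,17,-218],0]
    - [[15,17,-218],0]
    - [[15,17,-218],0]
    - [[15,17,-218],0]
    - [[15,17,-218],0]
    - [[15,17,-218],0]
    - [[15,17,-218],0]
    - [[15,17,-218],0]

```text
time: 1.98
ee_pos: [518.9, 98.8, 200.3]
tcp_rot: [1.56, 0.936, -1.56]
ft_force: [0.2, -0.2, 0.6]
finger_gap: 0.002
```

```bash
python3 -c "
from h import *
go(520,102,200,-28)
shot('wrist','w1')"
```

```text
t 1.98 ee [518.9  98.8 200.3] yang -28.0 j [ 0.03  0.29 -0.15  1.14 -0.    2.09] ft [ 0.22 -0.25  0.64] gap 0.002
shift [ 0.3 -0.6 -3.3] yaw -0.0006311092675407538 toolx [-0.e+00 -1.e-04 -1.e+00]
```

View pics/w1.png

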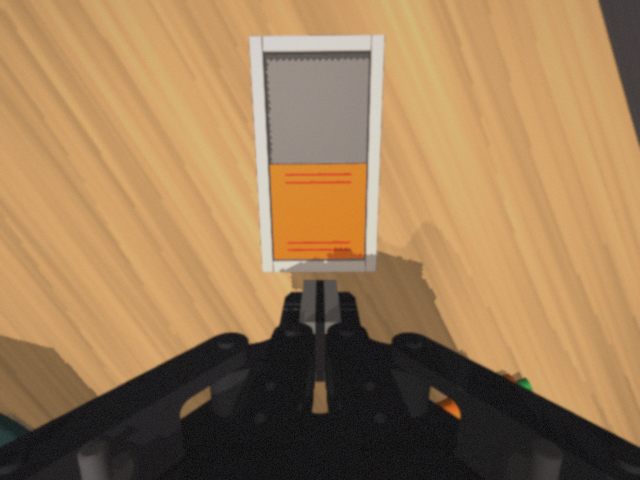

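Wrist view: the rim's outer corners are at about (250,37), (384,36), (376,271) and (264,271). The lid spans (271,163) to (367,260), and the closed fingertips are at (320,285).

```bash
cat > a.py <<'E'
from h import *
import sys
z=np.load('pics/%s.npz'%sys.argv[1]); p,d=z['p'],z['d'].astype(float);ee,rot=z['ee'],z['rot']
P=pts('wrist',d,ee,rot);G=onplane('wrist',46.,ee,rot)
hsv=cv2.cvtColor(p,cv2.COLOR_RGB2HSV)
fz=(P[...,2]<100)&(np.abs(P[...,2])>-5)&(d>0)
wh=((hsv[...,1]<40)&(hsv[...,2]>150)&(P[...,2]>43)&(P[...,2]<50)).astype(np.uint8)
on=((hsv[...,0]<18)&(hsv[...,1]>200)&(hsv[...,2]>100)&(P[...,2]>36)&(P[...,2]<50)&(np.hypot(G[...,0]-538,G[...,1]-136)<90)).astype(np.uint8)
gy=((hsv[...,1]<60)&(hsv[...,2]<170)&(hsv[...,2]>60)&(P[...,2]>28)&(P[...,2]<38)).astype(np.uint8)
for n,m in [('rim',wh),('lid',on),('shelf',gy)]:
    c,l,st,ce=cv2.connectedComponentsWithStats(m); i=1+np.argmax(st[1:,4]); k=l==i
    print(n,st[i],'z',np.percentile(P[k][:,2],[10,50,90]).round(2)); r=cv2.minAreaRect(np.float32(G[k][:,:2])); print(r,'depthrect',cv2.minAreaRect(np.float32(P[k][:,:2])))
E
python3 a.py w1
```

```text
rim [ 250   35  134  237 7372] z [46.67 47.6  48.54]
((537.611328125, 136.711669921875), (171.05752563476562, 91.22064971923828), 62.62596893310547) depthrect ((537.6942749023438, 136.7143096923828), (170.71224975585938, 90.87071990966797), 62.64035415649414)
lid [ 273  165   92   93 6006] z [43.46 44.33 45.21]
((520.5519409179688, 103.28771209716797), (72.95287322998047, 70.25993347167969), 62.15132141113281) depthrect ((520.2343139648438, 102.8344955444336), (73.65795135498047, 70.63462829589844), 62.44072341918945)
shelf [  264    53   105   110 10874] z [34.28 35.21 36.16]
((554.9561767578125, 170.21766662597656), (73.61268615722656, 71.97271728515625), 62.59916305541992) depthrect ((555.1564331054688, 170.5640411376953), (76.63351440429688, 74.22842407226562), 62.50775909423828)
```

Emit:
jog_arm:
  moves:
    - [[40,-1,-4],-0.01]
    - [[80,-1,-4],-0.01]
    - [[120,-1,-4],-0.01]
    - [[133,-1,-4],-0.01]
    - [[133,-1,-4],-0.01]
    - [[133,-1,-4],-0.01]
    - [[133,-1,-4],-0.01]
    - [[133,-1,-4],-0.01]

```text
time: 2.7
ee_pos: [521.4, 103.6, 68.7]
tcp_rot: [1.554, 0.942, -1.55]
ft_force: [-0.1, -0.4, 0.9]
finger_gap: 0.001
```

```bash
python3 -c "
from h import *
go(520.1,103,60,-27.4)
shot('wrist','w2');shot('scene','s2')
go(520.1,103,60,-27.4)
"
```

```text
t 2.7 ee [521.4 103.6  68.7] yang -27.4 j [ 0.04  0.39 -0.37  0.8   0.    2.09] ft [-0.08 -0.38  0.86] gap 0.001
shift [ 8.7 -0.9  1.1] yaw -0.00019364190194065079 toolx [ 2.8e-03  1.0e-04 -1.0e+00]
t 2.8 ee [521.2 103.7  68.3] yang -27.4 j [ 0.04  0.39 -0.37  0.8   0.    2.09] ft [-0.08 -0.75  0.29] gap 0.002
shift [ 8.3 -0.6  1.1] yaw 6.838264334560461e-05 toolx [ 2.2e-03  1.0e-04 -1.0e+00]
```

View pics/w2.png

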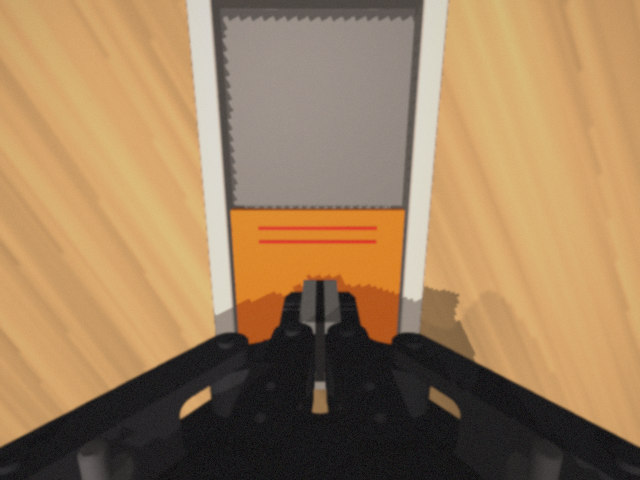

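The fingers are centred over the lid. Next I'll lower them gently.

Emit:
jog_arm:
  moves:
    - [[3,-0.5,0],0]
    - [[5,-0.5,0],0]
    - [[6,-0.5,0],0]
    - [[6.5,-0.5,0],0]
    - [[6.5,-0.5,0],0]
    - [[6.5,-0.5,0],0]

```text
time: 3.3
ee_pos: [519.9, 104.0, 60.5]
tcp_rot: [1.552, 0.944, -1.552]
ft_force: [-0.2, -0.3, 0.5]
finger_gap: 0.005
```

Emit:
jog_arm:
  moves:
    - [[0.5,0,0],0]
    - [[0.8,0,0],0]
    - [[0.8,0,0],0]
    - [[0.8,0,0],0]

```text
time: 3.63
ee_pos: [520.0, 104.0, 59.7]
tcp_rot: [1.552, 0.944, -1.552]
ft_force: [-0.9, 0.7, -0.8]
finger_gap: -0.001
```

Emit:
jog_arm:
  moves:
    - [[0.4,0,0],0]
    - [[0.4,0,0],0]
    - [[0.4,0,0],0]

```text
time: 3.88
ee_pos: [520.0, 104.0, 59.5]
tcp_rot: [1.552, 0.944, -1.552]
ft_force: [-1.7, 0.3, 3.0]
finger_gap: -0.002
```

Emit:
jog_arm:
  moves:
    - [[0.4,0,0],0]
    - [[0.4,0,0],0]
    - [[0.4,0,0],0]

```text
time: 4.13
ee_pos: [520.0, 104.0, 59.1]
tcp_rot: [1.552, 0.944, -1.552]
ft_force: [-2.0, -0.7, 6.5]
finger_gap: -0.001
```

Emit:
jog_arm:
  moves:
    - [[0.5,0,0],0]
    - [[0.5,0,0],0]
    - [[0.5,0,0],0]

```text
time: 4.38
ee_pos: [520.1, 104.0, 58.8]
tcp_rot: [1.552, 0.944, -1.551]
ft_force: [-2.9, -0.1, 9.4]
finger_gap: 0.0
```

```bash
python3 -c "
from h import *
import time
for i in range(3):
  go(520,104,59); camera('top')
"
```

```text
t 4.38 ee [520.1 104.   58.8] yang -27.4 j [ 0.04  0.4  -0.39  0.78 -0.    2.09] ft [-2.86 -0.07  9.44] gap 0.0
shift [-0.2 -0.   0. ] yaw None toolx [ 5.e-04 -1.e-04 -1.e+00]
t 4.43 ee [520.1 104.   58.8] yang -27.4 j [ 0.04  0.4  -0.39  0.78 -0.    2.09] ft [-3.31 -0.39  9.74] gap 0.001
shift [-0.2 -0.1  0.1] yaw None toolx [ 5.e-04 -1.e-04 -1.e+00]
t 4.48 ee [520.1 104.   58.8] yang -27.4 j [ 0.04  0.4  -0.39  0.78 -0.    2.09] ft [-2.38 -1.1   9.73] gap -0.001
shift [-0.2 -0.1  0. ] yaw None toolx [ 5.e-04 -1.e-04 -1.e+00]
```

Emit:
jog_arm:
  moves:
    - [[0.2,0,0],0]
    - [[0.2,0,-1],0]
    - [[0.2,0,-2.5],0]
    - [[0.2,0,-4],0]
    - [[0.2,0,-6],0]
    - [[0.2,0,-8],0]
    - [[0.2,0,-10],0]

```text
time: 5.12
ee_pos: [524.6, 112.7, 58.7]
tcp_rot: [1.552, 0.943, -1.552]
ft_force: [-3.0, -2.7, 11.4]
finger_gap: 0.002
```

```bash
python3 -c "
from h import *
shot('wrist','w3')
go(520,104,59)
"; python3 a.py w3
```

```text
t 5.17 ee [524.7 113.   58.7] yang -27.4 j [ 0.06  0.41 -0.37  0.78 -0.    2.11] ft [-3.54 -2.12 12.08] gap -0.001
shift [-0.3 -0.1 10.1] yaw None toolx [ 4.e-04 -5.e-04 -1.e+00]
rim [  182     0   280   335 19439] z [46.75 47.59 48.43]
((546.9451904296875, 154.7360382080078), (124.15177154541016, 91.68040466308594), 62.5847053527832) depthrect ((547.126220703125, 155.19952392578125), (123.78887939453125, 91.35057067871094), 62.64705276489258)
lid [  230   214   182   130 16646] z [42.72 43.48 44.24]
((529.3447265625, 120.9085464477539), (56.53195571899414, 70.38029479980469), 62.45486068725586) depthrect ((528.7618408203125, 119.46880340576172), (58.38428497314453, 72.17295837402344), 62.512916564941406)
shelf [  216    26   211   187 35826] z [34.4  35.24 36.12]
((557.3050537109375, 174.8123321533203), (63.37022399902344, 70.78994750976562), 62.43083953857422) depthrect ((557.1790771484375, 174.48001098632812), (68.07840728759766, 75.1036376953125), 62.48258972167969)
```

The lid moved about 10 mm with the fingers, so I'll carry on.

Emit:
jog_arm:
  moves:
    - [[0,0,-2],0]
    - [[0,0,-4],0]
    - [[0,0,-6.5],0]
    - [[0,0,-9],0]
    - [[0,0,-11.5],0]
    - [[0,0,-14],0]
    - [[0,0,-16.5],0]
    - [[0,0,-19],0]
    - [[0,0,-21],0]
    - [[0,0,-23],0]
    - [[0,0,-24],0]

```text
time: 6.08
ee_pos: [535.7, 134.1, 58.7]
tcp_rot: [1.552, 0.943, -1.552]
ft_force: [-3.8, -3.2, 11.8]
finger_gap: -0.002
```

Emit:
jog_arm:
  moves:
    - [[0,0,-2],0]
    - [[0,0,-4],0]
    - [[0,0,-6.5],0]
    - [[0,0,-9],0]
    - [[0,0,-11.5],0]
    - [[0,0,-14],0]
    - [[0,0,-16.5],0]
    - [[0,0,-19],0]
    - [[0,0,-21],0]
    - [[0,0,-23],0]
    - [[0,0,-24],0]

```text
time: 7.0
ee_pos: [546.8, 155.4, 58.7]
tcp_rot: [1.552, 0.943, -1.552]
ft_force: [-3.1, -3.4, 12.2]
finger_gap: -0.002
```

```bash
cat >> a.py <<'E'
u=np.array([.4602,.8878]); v=np.array([.8878,-.4602]); c0=np.array([537.6,136.7])
k=on>0; Pl=onplane('wrist',43.,ee,rot)[k][:,:2]-c0; a=Pl@u; b=Pl@v; s=abs(b)<25
print('lid y range in case',np.percentile(a[s],[0.2,99.8]).round(1),'x',np.percentile(b,[.5,99.5]).round(1))
E
python3 -c "
from h import *
shot('wrist','w4')
go(520,104,59)
"; python3 a.py w4
```

```text
t 7.05 ee [546.8 155.5  58.7] yang -27.4 j [ 0.13  0.46 -0.29  0.82 -0.    2.18] ft [-2.56 -1.02 11.01] gap -0.0
shift [-0.3 -0.1 58.1] yaw None toolx [ 6.e-04 -5.e-04 -1.e+00]
rim [  196   141   251   191 13061] z [46.79 47.61 48.41]
((559.19873046875, 178.22879028320312), (77.9625244140625, 91.70044708251953), 62.70318603515625) depthrect ((559.2855224609375, 178.65953063964844), (77.2970199584961, 91.42874908447266), 62.71446990966797)
lid [  230   214   182   129 16812] z [42.74 43.5  44.25]
((551.6521606445312, 163.73696899414062), (56.058570861816406, 70.45260620117188), 62.61057662963867) depthrect ((550.9549560546875, 162.50619506835938), (57.80068588256836, 71.9909439086914), 62.655723571777344)
shelf [ 227  169  189   44 7916] z [34.49 35.27 36.08]
((568.7255249023438, 196.576416015625), (16.399951934814453, 70.16900634765625), 62.62125778198242) depthrect ((567.8363037109375, 194.87501525878906), (18.162090301513672, 74.53121185302734), 62.56992721557617)
lid y range in case [ 2.5 57.8] x [-35.4  35.6]
```

Emit:
jog_arm:
  moves:
    - [[0,0,-2],0]
    - [[0,0,-4],0]
    - [[0,0,-6],0]
    - [[0,0,-8],0]
    - [[0,0,-10],0]
    - [[0,0,-12],0]
    - [[0,0,-14],0]
    - [[0,0,-15.5],0]
    - [[0,0,-16.5],0]
    - [[0,0,-17],0]
    - [[0,0,-17],0]

```text
time: 7.97
ee_pos: [554.6, 170.5, 58.7]
tcp_rot: [1.552, 0.943, -1.552]
ft_force: [-3.6, -2.1, 11.1]
finger_gap: -0.004
```

```bash

python3 -c "
from h import *
shot('wrist','w5')
go(520,104,59)
"; python3 a.py w5 | grep -v rect
```

```text
t 8.02 ee [554.6 170.5  58.7] yang -27.4 j [ 0.16  0.48 -0.26  0.84 -0.    2.21] ft [-3.01 -1.15  9.76] gap -0.002
shift [-0.2 -0.1 74.9] yaw None toolx [ 6.e-04 -4.e-04 -1.e+00]
rim [  200   188   243   144 10116] z [46.8  47.59 48.38]
lid [  230   215   182   129 16498] z [42.78 43.53 44.28]
shelf [211 180 221   6 762] z [29.73 33.19 37.13]
lid y range in case [19.5 73.9] x [-35.5  35.6]
```

Emit:
jog_arm:
  moves:
    - [[-2,0,0],0]
    - [[-10,0,0],0]
    - [[-40,0,0],0]
    - [[-80,0,0],0]
    - [[-120,0,0],0]
    - [[-150,0,20],0]
    - [[-150,0,60],0]
    - [[-150,0,90],0]
    - [[-150,0,90],0]
    - [[-150,0,90],0]
  claw: 75

```text
time: 8.85
ee_pos: [512.6, 89.8, 209.0]
tcp_rot: [1.554, 0.942, -1.553]
ft_force: [0.0, 0.2, 0.3]
finger_gap: 0.747
```

```bash

python3 -c "
from h import *
shot('wrist','w6')
go(535,-265,150,-77)
"; python3 a.py w6 | grep -v depthrect
```

```text
t 8.9 ee [513.1  90.5 208.7] yang -27.4 j [ 0.02  0.27 -0.15  1.15  0.    2.07] ft [ 0.69  0.29 -0.43] gap 0.749
shift [ 58.6 183.3 305.4] yaw 0.8648989542227543 toolx [ 5.e-04  2.e-04 -1.e+00]
rim [ 255   21  131  234 7640] z [46.66 47.61 48.54]
lid [344 110  24  38 234] z [43.51 44.37 45.41]
shelf [273 151  95  91 540] z [29.28 33.21 36.88]
lid y range in case [ 0.9 71.3] x [-32.9  35.1]
```

View pics/w6.png

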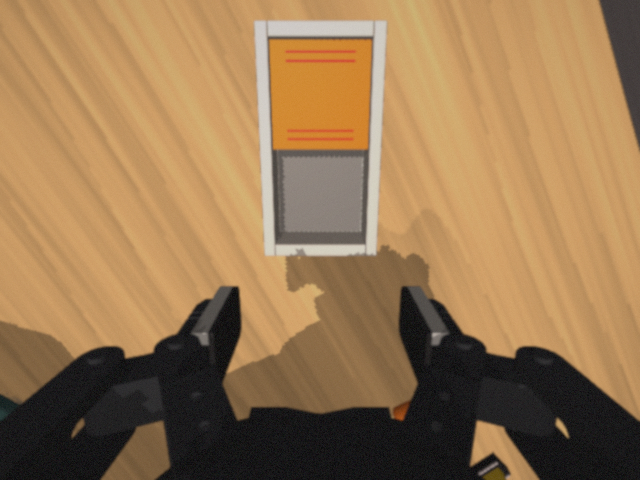

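The lid fills the far half (272,39)–(371,150) and reaches the end rim, and the well is uncovered. Now on to the insert.

Emit:
jog_arm:
  moves:
    - [[20,183,305],0.865]
    - [[20,183,305],0.865]
    - [[20,183,305],0.865]
    - [[20,183,305],0.865]
    - [[20,183,305],0.865]
    - [[20,183,305],0.865]
    - [[20,183,305],0.865]
    - [[20,183,305],0.865]
    - [[20,183,305],0.865]
    - [[20,183,305],0.865]
    - [[20,183,305],0.865]
    - [[20,183,305],0.865]

```text
time: 9.9
ee_pos: [535.7, -263.4, 187.9]
tcp_rot: [2.1, 0.242, -2.101]
ft_force: [-0.9, 0.5, -0.2]
finger_gap: 0.752
```

Emit:
jog_arm:
  moves:
    - [[0,0,0],0]
    - [[0,0,0],0]

```text
time: 10.07
ee_pos: [535.6, -263.1, 188.5]
tcp_rot: [2.1, 0.242, -2.1]
ft_force: [0.4, 0.9, 0.4]
finger_gap: 0.751
```

```bash

python3 -c "
from h import *
shot('wrist','w7')
go(535,-265,150,-77)
"
```

```text
t 10.12 ee [ 535.5 -263.2  188.5] yang -76.9 j [-0.59  0.41  0.01  1.17  0.    2.32] ft [0.06 0.25 0.12] gap 0.755
shift [38.5  1.6  0.9] yaw 0.0024023895949166177 toolx [ 2.e-04 -0.e+00 -1.e+00]
```

View pics/w7.png

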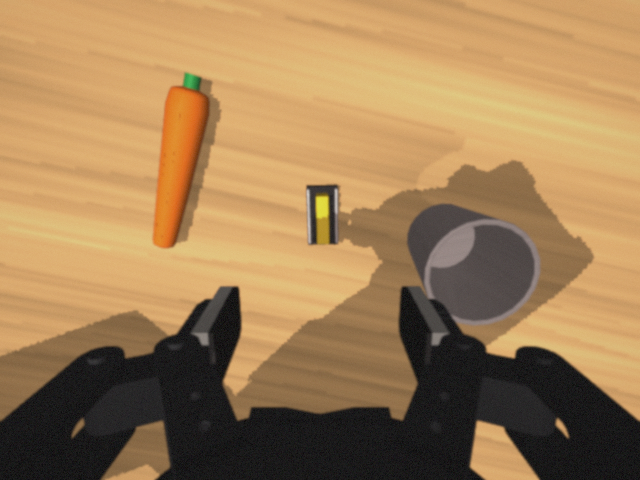

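The insert is at (323,215), upright in the image and centred between the jaws. The cup's rim is at (482,272), to its right.

```bash
python3 - <<'E'
from h import *
z=np.load('pics/w7.npz'); p,d=z['p'],z['d'].astype(float);ee,rot=z['ee'],z['rot']
P=pts('wrist',d,ee,rot);G=onplane('wrist',26.,ee,rot);hsv=cv2.cvtColor(p,cv2.COLOR_RGB2HSV)
m=(hsv[...,0]>20)&(hsv[...,0]<36)&(hsv[...,1]>190); m[:170]=0;m[260:]=0;m[:,:290]=0;m[:,360:]=0
m&=P[...,2]>22
q=G[m];print(m.sum(),q.mean(0),cv2.minAreaRect(np.float32(q[:,:2])),np.median(P[m],0),cv2.minAreaRect(np.float32(P[m][:,:2])))
f=np.zeros((480,640),bool); f[170:260,290:355]=1; b=f&(P[...,2]>5)&(P[...,2]<16); print('foot',cv2.minAreaRect(np.float32(P[b][:,:2])))
s=(P[...,2]>80)&(P[...,2]<90)&(np.hypot(P[...,0]-538,P[...,1]+371)<70);print('cup',cv2.minEnclosingCircle(np.float32(P[s][:,:2])))
E
```

```text
253 [ 527.88149998 -267.81625606   26.        ] ((534.0374145507812, -266.0123291015625), (38.747745513916016, 8.951393127441406), 13.187495231628418) [ 526.94186882 -267.76542068   27.68061759] ((560.2268676757812, -259.6802062988281), (92.61392974853516, 8.923608779907227), 13.417882919311523)
foot ((532.8720092773438, -265.7614440917969), (50.501312255859375, 25.696504592895508), 14.171426773071289)
cup ((536.48876953125, -372.47198486328125), 38.24183654785156)
```

Emit:
jog_arm:
  moves:
    - [[30,2,2],0]
    - [[65,2,2],0]
    - [[100,2,2],0]
    - [[125,2,2],0]
    - [[140,2,2],0]
    - [[140,2,2],0]
    - [[140,2,2],0]
    - [[140,2,2],0]
  claw: 50

```text
time: 10.78
ee_pos: [534.5, -266.8, 49.6]
tcp_rot: [2.101, 0.24, -2.099]
ft_force: [-0.1, 0.5, 0.5]
finger_gap: 0.498
```

```bash

python3 -c "
from h import *
shot('wrist','w8')
go(534,-265.8,30,-76.7)
"
```

```text
t 10.83 ee [ 534.6 -267.    49.8] yang -76.9 j [-0.6   0.51 -0.23  0.83  0.    2.31] ft [-0.29 -0.71  0.81] gap 0.498
shift [19.8 -1.3  0.3] yaw -0.004009619289810075 toolx [ 0.0019 -0.0013 -1.    ]
```

View pics/w8.png

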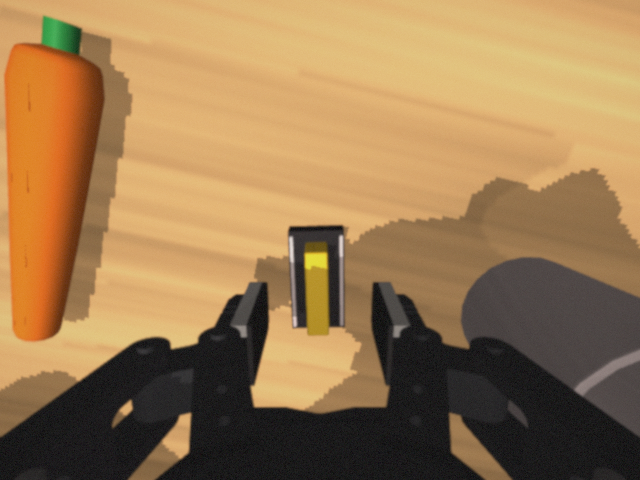

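The fin is at about column 317 and the jaw centre at 320, so I'll correct by 1 mm and go down.

Emit:
jog_arm:
  moves:
    - [[8,-1,0],0]
    - [[15,-1,0],0]
    - [[18,-1,0],0]
    - [[19.5,-1,0],0]
    - [[19.5,-1,0],0]
    - [[19.5,-1,0],0]
    - [[19.5,-1,0],0]

```text
time: 11.42
ee_pos: [533.6, -265.8, 28.9]
tcp_rot: [2.101, 0.24, -2.101]
ft_force: [0.8, 0.8, 0.5]
finger_gap: 0.502
```

Emit:
jog_arm:
  moves:
    - [[0,0,0],0]
    - [[0,0,0],0]
    - [[0,0,0],0]
    - [[0,0,0],0]
    - [[0,0,0],0]
    - [[0,0,0],0]
    - [[0,0,0],0]
    - [[0,0,0],0]
  claw: 0
  force: 25

```text
time: 12.08
ee_pos: [533.6, -265.8, 29.0]
tcp_rot: [2.101, 0.24, -2.1]
ft_force: [-1.2, 0.9, 4.3]
finger_gap: 0.112
```

```bash

python3 -c "
from h import *
go(534,-265.8,30,-76.7)
shot('scene','s3')
import cv2
a=cv2.imread('pics/s3.png');cv2.imwrite('pics/s3c.png',cv2.resize(a[190:340,80:280],None,fx=4,fy=4))
"
```

```text
t 12.08 ee [ 533.6 -265.8   29. ] yang -77.0 j [-0.6   0.53 -0.26  0.79 -0.    2.32] ft [-1.18  0.9   4.27] gap 0.112
shift [-1.   0.1 -0.4] yaw -0.004385953839383803 toolx [ 3.e-04 -3.e-04 -1.e+00]
```

View pics/s3c.png

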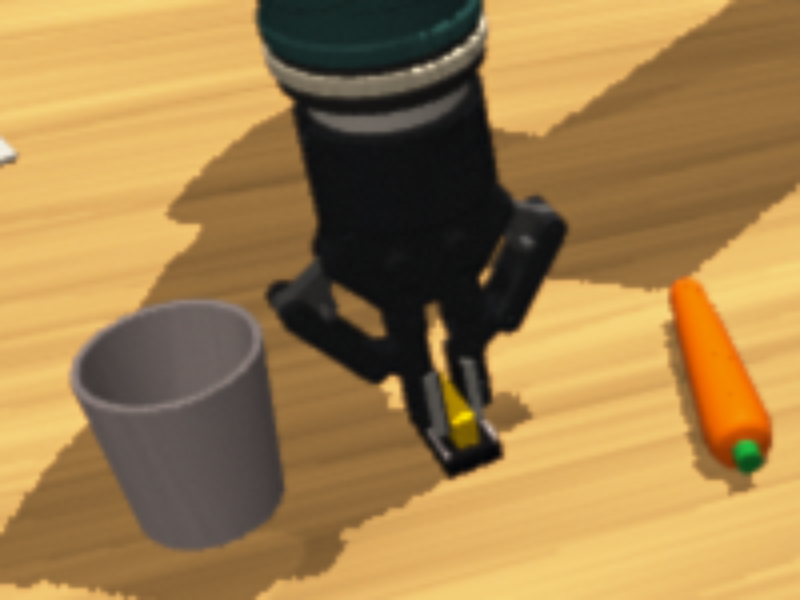

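The fin is held, with the gap at 9.5 mm and the foot flat. Next I'll lift it.

Emit:
jog_arm:
  moves:
    - [[-10,0,0],0]
    - [[-30,0,0],0]
    - [[-65,0,0],0]
    - [[-100,0,0],0]
    - [[-120,0,0],0]
    - [[-120,0,0],0]
    - [[-120,0,0],0]

```text
time: 12.72
ee_pos: [533.9, -265.9, 149.9]
tcp_rot: [2.102, 0.239, -2.098]
ft_force: [-0.6, 0.3, -1.8]
finger_gap: 0.11
```

Emit:
jog_arm:
  moves:
    - [[0,-362,-70],-0.865]
    - [[0,-362,-70],-0.865]
    - [[0,-362,-70],-0.865]
    - [[0,-362,-70],-0.865]
    - [[0,-362,-70],-0.865]
    - [[0,-362,-70],-0.865]
    - [[0,-362,-70],-0.865]
    - [[0,-362,-70],-0.865]
    - [[0,-362,-70],-0.865]
    - [[0,-362,-70],-0.865]
    - [[0,-362,-70],-0.865]
    - [[0,-362,-70],-0.865]

```text
time: 13.72
ee_pos: [519.4, 102.5, 147.8]
tcp_rot: [1.55, 0.945, -1.553]
ft_force: [-0.0, -1.1, -0.7]
finger_gap: 0.105
```

Emit:
jog_arm:
  moves:
    - [[0,0,0],0]
    - [[0,0,0],0]

```text
time: 13.88
ee_pos: [520.0, 101.6, 148.4]
tcp_rot: [1.553, 0.943, -1.554]
ft_force: [0.2, 0.0, -0.8]
finger_gap: 0.107
```

```bash

python3 -c "
from h import *
shot('wrist','w9')
go(520.1,103,36,-27.4)
"
```

```text
t 13.93 ee [520.  101.7 148.5] yang -27.5 j [ 0.04  0.32 -0.24  1.01 -0.    2.09] ft [ 0.22 -0.38 -0.85] gap 0.106
shift [112.5  -0.5  -1.3] yaw -0.0015113652836631812 toolx [-4.e-04 -1.e-04 -1.e+00]
```

View pics/w9.png

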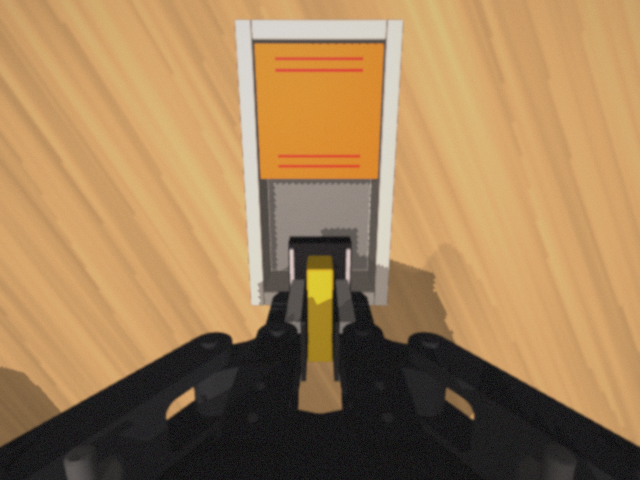

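The insert hangs straight above the open well and the view is clear. I'll lower it.

Emit:
jog_arm:
  moves:
    - [[20,-0.5,-1],0]
    - [[40,-0.5,-1],0]
    - [[60,-0.5,-1],0]
    - [[75,-0.5,-1],0]
    - [[85,-0.5,-1],0]
    - [[93,-0.5,-1],0]
    - [[98,-0.5,-1],0]
    - [[101,-0.5,-1],0]
    - [[102,-0.5,-1],0]
    - [[102,-0.5,-1],0]

```text
time: 14.77
ee_pos: [520.2, 103.7, 47.0]
tcp_rot: [1.552, 0.943, -1.552]
ft_force: [-0.0, 0.4, -1.0]
finger_gap: 0.11
```

```bash

python3 -c "
from h import *
shot('wrist','w10');shot('scene','s10')
go(520.1,103,36,-27.4)
a=cv2.imread('pics/s10.png');cv2.imwrite('pics/s10c.png',cv2.resize(a[150:300,290:490],None,fx=4,fy=4))
"
```

```text
t 14.87 ee [520.3 103.9  47.2] yang -27.4 j [ 0.04  0.42 -0.41  0.75  0.    2.09] ft [-0.04  0.82 -0.49] gap 0.11
shift [11.2  0.2  0.9] yaw 0.00025105821489785073 toolx [ 8.e-04  1.e-04 -1.e+00]
```

View pics/w10.png

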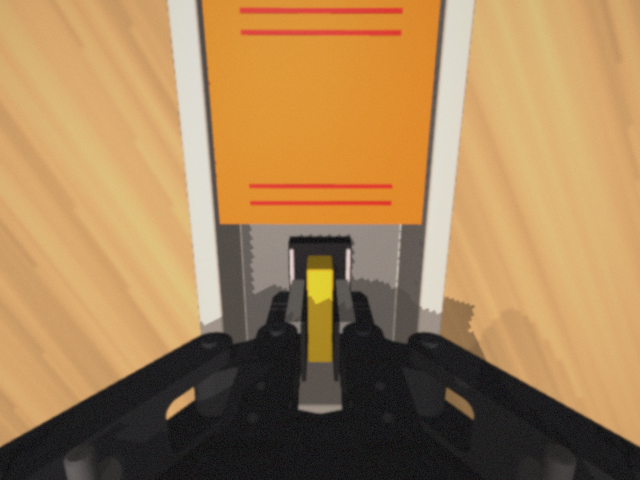

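View pics/s10c.png

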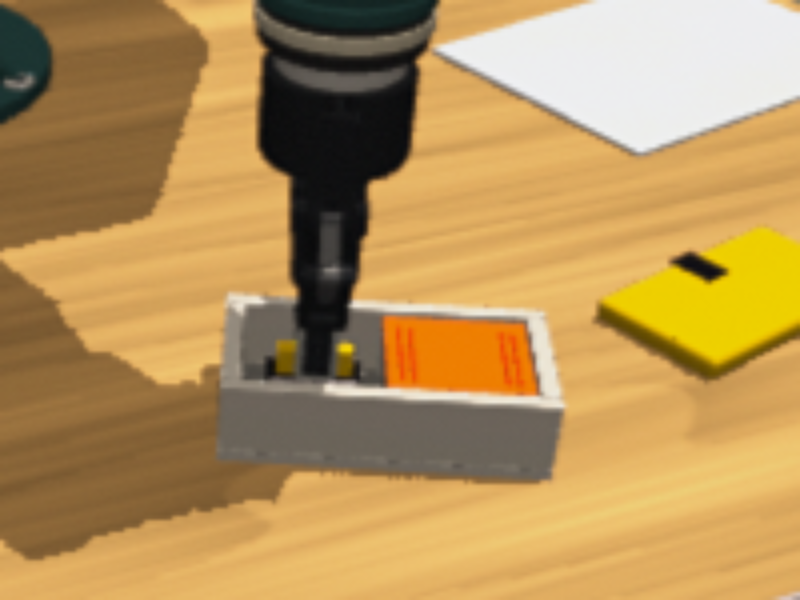

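```bash

python3 -c "
from h import *
z=np.load('pics/w10.npz');M=R.from_rotvec(z['rot']).as_matrix()
P=(pts('wrist',z['d'].astype(float),z['ee'],z['rot'])-z['ee'])@M
for u,v in [(208,340),(425,340),(200,350),(440,350),(280,325),(360,325),(370,330)]: print(u,v,P[v,u].round(1))
"
```

```text
208 340 [-36.1 -30.8 -13.5]
425 340 [-36.1  29.2 -13.6]
200 350 [-38.  -32.6 -11.7]
440 350 [-38.4  32.8 -11.9]
280 325 [-28.1 -11.7 -13.5]
360 325 [-28.3  12.  -13.6]
370 330 [-30.1  14.8 -13. ]
```

The linkage stays above the rim, so I'll continue to the floor.

Emit:
jog_arm:
  moves:
    - [[3,0,0.5],0]
    - [[6,0,0.5],0]
    - [[8,0,0.5],0]
    - [[9.5,0,0.5],0]
    - [[10,0,0.5],0]
    - [[10,0,0.5],0]
    - [[10,0,0.5],0]

```text
time: 15.45
ee_pos: [519.8, 103.4, 36.7]
tcp_rot: [1.552, 0.944, -1.552]
ft_force: [-0.8, 0.2, -0.0]
finger_gap: 0.108
```

Emit:
jog_arm:
  moves:
    - [[0.7,0,0],0]
    - [[0.7,0,0],0]
    - [[0.7,0,0],0]

```text
time: 15.7
ee_pos: [519.7, 103.4, 36.0]
tcp_rot: [1.552, 0.944, -1.552]
ft_force: [0.2, -0.0, 0.3]
finger_gap: 0.107
```

Emit:
jog_arm:
  moves:
    - [[0.7,0,0],0]
    - [[0.7,0,0],0]
    - [[0.7,0,0],0]

```text
time: 15.95
ee_pos: [519.7, 103.4, 35.3]
tcp_rot: [1.552, 0.944, -1.552]
ft_force: [0.4, -0.3, 0.2]
finger_gap: 0.106
```

Emit:
jog_arm:
  moves:
    - [[0.5,0,0],0]
    - [[0.5,0,0],0]
    - [[0.5,0,0],0]

```text
time: 16.2
ee_pos: [519.8, 103.4, 34.9]
tcp_rot: [1.552, 0.944, -1.552]
ft_force: [-1.0, 0.2, 2.7]
finger_gap: 0.108
```

The foot touches the floor at 2.7 N. I'll release it gently.

Emit:
jog_arm:
  moves:
    - [[0,0,0],0]
    - [[0,0,0],0]
    - [[0,0,0],0]
    - [[0,0,0],0]
    - [[-1,0,0],0]
    - [[-3,0,0],0]
    - [[-5,0,0],0]
  claw: 26

```text
time: 16.78
ee_pos: [519.7, 103.4, 40.0]
tcp_rot: [1.552, 0.944, -1.552]
ft_force: [1.2, -0.3, -0.1]
finger_gap: 0.262
```

```bash

python3 -c "
from h import *
shot('wrist','w11')
go(520.1,103,36,-27.4)
"
```

```text
t 16.83 ee [519.9 103.4  40.4] yang -27.4 j [ 0.04  0.42 -0.42  0.73 -0.    2.09] ft [-1.34 -0.18  0.83] gap 0.258
shift [4.4 0.3 0.3] yaw 0.00025694711074806777 toolx [ 5.e-04  0.e+00 -1.e+00]
```

View pics/w11.png

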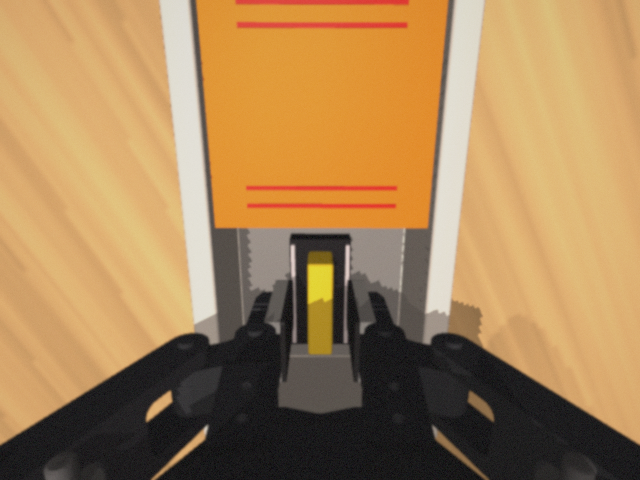

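The insert is free: the fin is at (320,300), centred between the open pads and staying upright. I'll lift straight up, close the fingers, and check it from above.

Emit:
jog_arm:
  moves:
    - [[-4,0,0],0]
    - [[-10,0,0],0]
    - [[-20,0,0],0]
    - [[-40,0,0],0]
    - [[-75,0,0],0]
    - [[-110,0,0],0]
    - [[-140,0,0],0]
    - [[-150,0,15],0]
    - [[-150,0,20],0]
    - [[-150,0,20],0]

```text
time: 17.67
ee_pos: [510.3, 85.0, 190.4]
tcp_rot: [1.553, 0.943, -1.552]
ft_force: [1.0, 0.2, 0.8]
finger_gap: 0.262
```

```bash

python3 -c "
from h import *
shot('wrist','w12')
go(555.1,170.5,75,-27.4)
"; python3 a.py w12 | grep -v rect
python3 - <<'E'
from h import *
z=np.load('pics/w12.npz'); p,d=z['p'],z['d'].astype(float);P=pts('wrist',d,z['ee'],z['rot']);hsv=cv2.cvtColor(p,cv2.COLOR_RGB2HSV)
m=(hsv[...,0]>20)&(hsv[...,0]<36)&(hsv[...,1]>190)&(P[...,2]>25)&(P[...,2]<40)&(np.hypot(P[...,0]-520,P[...,1]-103)<40)
q=P[m];print(m.sum(),q.mean(0),np.percentile(q[:,2],[5,50,95]),cv2.minAreaRect(np.float32(q[:,:2])))
E
```

```text
t 17.72 ee [510.2  85.4 189.5] yang -27.4 j [ 0.01  0.28 -0.19  1.1   0.    2.06] ft [-0.32 -0.35  0.12] gap 0.257
shift [114.5   0.7 -96.2] yaw -0.0006475228772007407 toolx [-3.e-04  1.e-04 -1.e+00]
rim [ 249    4  143  253 8989] z [46.64 47.58 48.48]
lid [357 131  13  11  45] z [43.21 44.23 45.17]
shelf [270 145 101  98 676] z [28.96 33.18 37.12]
lid y range in case [ 0.5 68.1] x [-31.1  35.3]
233 [518.79218193  98.17616859  33.43271443] [32.06774853 33.51210222 34.67347706] ((520.3282470703125, 103.03239440917969), (38.755577087402344, 9.323352813720703), 60.12409210205078)
```

View pics/w12.png

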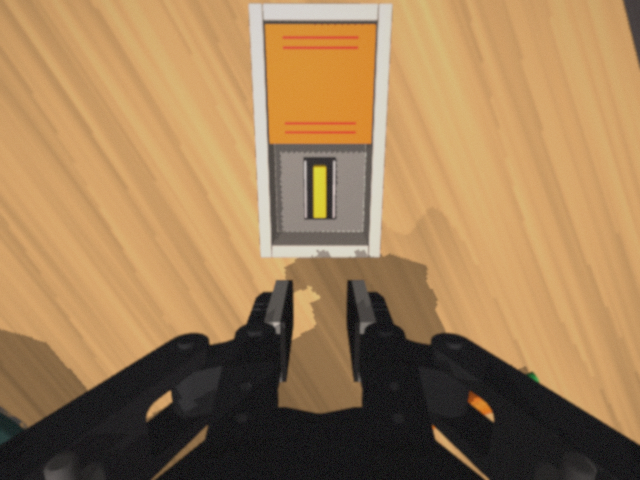

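The insert stands in the well with its fin at (320,192) and its top at about 32 mm, which means it is on the floor. The lid is still at its stop. I'll close it now.

Emit:
jog_arm:
  moves:
    - [[0,0.5,-30],0]
    - [[0,0.5,-65],0]
    - [[0,0.5,-95],0]
    - [[20,0.5,-95],0]
    - [[50,0.5,-95],0]
    - [[80,0.5,-95],0]
    - [[105,0.5,-95],0]
    - [[118,0.5,-95],0]
    - [[121,0.5,-95],0]
    - [[121,0.5,-95],0]
    - [[121,0.5,-95],0]
  claw: 0

```text
time: 18.63
ee_pos: [554.8, 170.0, 69.1]
tcp_rot: [1.552, 0.944, -1.552]
ft_force: [-0.3, -0.7, -0.6]
finger_gap: -0.002
```

Emit:
jog_arm:
  moves:
    - [[0,0,0],0]
    - [[0,0,0],0]
    - [[0,0,0],0]

```text
time: 18.88
ee_pos: [555.1, 169.9, 69.6]
tcp_rot: [1.553, 0.943, -1.551]
ft_force: [0.1, -0.1, 1.0]
finger_gap: -0.002
```

Emit:
jog_arm:
  moves:
    - [[3,0,0],0]
    - [[6,0,0],0]
    - [[8,0,0],0]
    - [[9,0,0],0]
    - [[9,0,0],0]
    - [[9,0,0],0]
    - [[9,0,0],0]

```text
time: 19.47
ee_pos: [554.7, 169.8, 59.8]
tcp_rot: [1.552, 0.944, -1.552]
ft_force: [-0.3, -0.8, 0.2]
finger_gap: -0.0
```

Emit:
jog_arm:
  moves:
    - [[0.5,0,0],0]
    - [[0.5,0,0],0]
    - [[0.5,0,0],0]

```text
time: 19.72
ee_pos: [554.8, 169.8, 59.5]
tcp_rot: [1.552, 0.944, -1.552]
ft_force: [0.3, -0.2, 3.4]
finger_gap: -0.001
```

Emit:
jog_arm:
  moves:
    - [[0.5,0,0],0]
    - [[0.5,0,0],0]
    - [[0.5,0,0],0]

```text
time: 19.97
ee_pos: [554.8, 169.8, 59.1]
tcp_rot: [1.552, 0.944, -1.551]
ft_force: [-0.8, -0.5, 6.8]
finger_gap: -0.0
```

Emit:
jog_arm:
  moves:
    - [[0.4,0,0],0]
    - [[0.4,0,0],0]
    - [[0.4,0,0],0]

```text
time: 20.22
ee_pos: [554.8, 169.8, 58.9]
tcp_rot: [1.552, 0.944, -1.551]
ft_force: [-1.3, 0.1, 9.5]
finger_gap: -0.003
```

Emit:
jog_arm:
  moves:
    - [[0.2,0,0],0]
    - [[0.2,0,1],0]
    - [[0.2,0,2.5],0]
    - [[0.2,0,4],0]
    - [[0.2,0,6],0]
    - [[0.2,0,8],0]
    - [[0.2,0,10],0]
    - [[0.2,0,12],0]
    - [[0.2,0,14],0]
    - [[0.2,0,16],0]

```text
time: 21.05
ee_pos: [547.9, 156.2, 58.9]
tcp_rot: [1.554, 0.945, -1.55]
ft_force: [-1.5, 6.0, 10.1]
finger_gap: 0.004
```

```bash

python3 -c "
from h import *
shot('wrist','w13')
go(520,104,59)
"; python3 a.py w13 | grep -v rect
```

```text
t 21.1 ee [547.7 156.   58.9] yang -27.4 j [ 0.13  0.46 -0.29  0.82  0.    2.18] ft [-1.25  4.35 10.75] gap 0.003
shift [-0.2 -0.7 58.9] yaw None toolx [ 0.0014  0.0016 -1.    ]
rim [  195   144   250   190 12696] z [46.81 47.63 48.41]
lid [  229   213   182   131 16979] z [42.9  43.66 44.4 ]
shelf [ 226  172  188   39 6964] z [34.46 35.28 36.11]
lid y range in case [ 3.7 59.4] x [-35.5  35.6]
```

Emit:
jog_arm:
  moves:
    - [[0,0,2],0]
    - [[0,0,4],0]
    - [[0,0,6.5],0]
    - [[0,0,9],0]
    - [[0,0,11.5],0]
    - [[0,0,14],0]
    - [[0,0,16.5],0]
    - [[0,0,19],0]
    - [[0,0,21],0]
    - [[0,0,23],0]
    - [[0,0,24],0]

```text
time: 22.02
ee_pos: [536.7, 134.8, 58.9]
tcp_rot: [1.554, 0.945, -1.55]
ft_force: [-2.2, 5.3, 11.2]
finger_gap: 0.001
```

Emit:
jog_arm:
  moves:
    - [[0,0,2],0]
    - [[0,0,4],0]
    - [[0,0,6.5],0]
    - [[0,0,9],0]
    - [[0,0,11.5],0]
    - [[0,0,14],0]
    - [[0,0,16.5],0]
    - [[0,0,19],0]
    - [[0,0,21],0]
    - [[0,0,23],0]
    - [[0,0,24],0]

```text
time: 22.93
ee_pos: [525.6, 113.5, 58.8]
tcp_rot: [1.554, 0.945, -1.55]
ft_force: [-0.8, 6.0, 10.9]
finger_gap: 0.002
```

```bash

python3 -c "
from h import *
shot('wrist','w14')
go(519.8,102.5,59)
"; python3 a.py w14 | grep -v rect
```

```text
t 22.98 ee [525.6 113.4  58.9] yang -27.4 j [ 0.06  0.41 -0.37  0.78  0.    2.11] ft [-1.5   4.05  9.99] gap -0.003
shift [-0.2 -0.1 12.4] yaw None toolx [ 0.0013  0.0016 -1.    ]
rim [  181     0   279   335 20391] z [46.74 47.59 48.42]
lid [  229   212   182   131 16885] z [42.86 43.61 44.37]
shelf [  215    31   210   180 34580] z [34.39 35.24 36.13]
lid y range in case [-44.5  11.2] x [-35.6  35.5]
```

Emit:
jog_arm:
  moves:
    - [[0,0,2],0]
    - [[0,0,4],0]
    - [[0,0,6],0]
    - [[0,0,8],0]
    - [[0,0,10],0]
    - [[0,0,11.5],0]
    - [[0,0,12.5],0]
    - [[0,0,13],0]
    - [[0,0,13],0]

```text
time: 23.73
ee_pos: [520.0, 102.2, 58.9]
tcp_rot: [1.554, 0.945, -1.549]
ft_force: [-0.2, 5.3, 9.5]
finger_gap: 0.002
```

```bash

python3 -c "
from h import *
shot('wrist','w15')
go(519.8,102.5,59)
"; python3 a.py w15 | grep -v rect
```

```text
t 23.78 ee [520.  102.2  58.9] yang -27.4 j [ 0.04  0.4  -0.39  0.78  0.    2.09] ft [0.25 5.48 8.48] gap 0.0
shift [-0.1 -0.4 -0.2] yaw None toolx [ 0.0019  0.002  -1.    ]
rim [ 180    0   49  335 7348] z [46.77 47.59 48.41]
lid [  228   210   183   134 17087] z [42.95 43.7  44.44]
shelf [  213     0   213   209 40562] z [34.37 35.24 36.12]
lid y range in case [-57.1  -0.6] x [-35.6  35.5]
```

Emit:
jog_arm:
  moves:
    - [[0,0,0.7],0]
    - [[0,0,1.3],0]
    - [[0,0,1.5],0]
    - [[0,0,1.5],0]

```text
time: 24.12
ee_pos: [519.6, 100.9, 58.9]
tcp_rot: [1.555, 0.945, -1.549]
ft_force: [0.4, 6.5, 8.6]
finger_gap: 0.002
```

Emit:
jog_arm:
  moves:
    - [[-1,0,0],0]
    - [[-4,0,0],0]
    - [[-15,0,0],0]
    - [[-45,0,0],0]
    - [[-85,0,0],0]
    - [[-120,0,0],0]
    - [[-141,0,0],0]
    - [[-141,0,0],0]
    - [[-141,0,0],0]
    - [[-141,0,0],0]

```text
time: 24.95
ee_pos: [518.1, 100.0, 198.4]
tcp_rot: [1.551, 0.944, -1.553]
ft_force: [-0.6, -1.3, -0.8]
finger_gap: 0.005
```

```bash

python3 -c "
from h import *
shot('wrist','w16');shot('scene','s16');shot('top','t16')
go(519.8,102.5,59)
"; python3 a.py w1 | grep -v rect; python3 a.py w16|grep -v rect
```

```text
t 25.1 ee [518.  100.  198.1] yang -27.4 j [ 0.04  0.29 -0.15  1.13 -0.    2.09] ft [ 0.09  0.01 -0.02] gap 0.001
shift [139.1   0.7  -3.2] yaw None toolx [-2.1e-03 -1.0e-04 -1.0e+00]
rim [ 250   35  134  237 7372] z [46.67 47.6  48.54]
lid [ 273  165   92   93 6006] z [43.46 44.33 45.21]
shelf [  264    53   105   110 10874] z [34.28 35.21 36.16]
lid y range in case [-75.1  -1.9] x [-34.5  34.9]
rim [ 253   36  136  237 7442] z [46.68 47.61 48.55]
lid [ 275  167   93   93 6335] z [43.5  44.37 45.24]
shelf [  268    54   106   110 11020] z [34.28 35.24 36.21]
lid y range in case [-75.4  -2. ] x [-34.7  35. ]
```

View pics/w16.png

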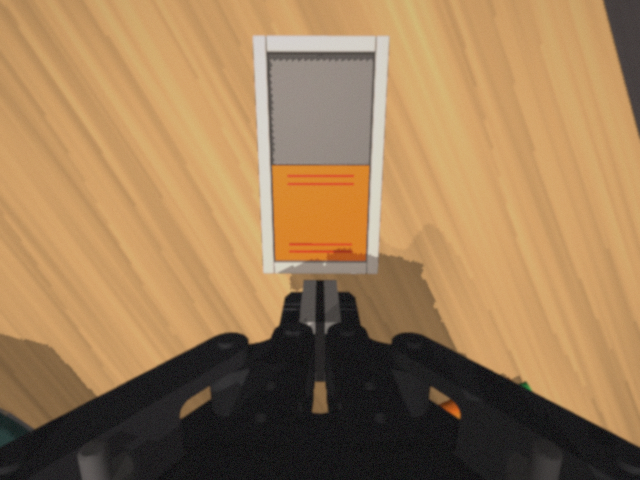

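View pics/s16.png

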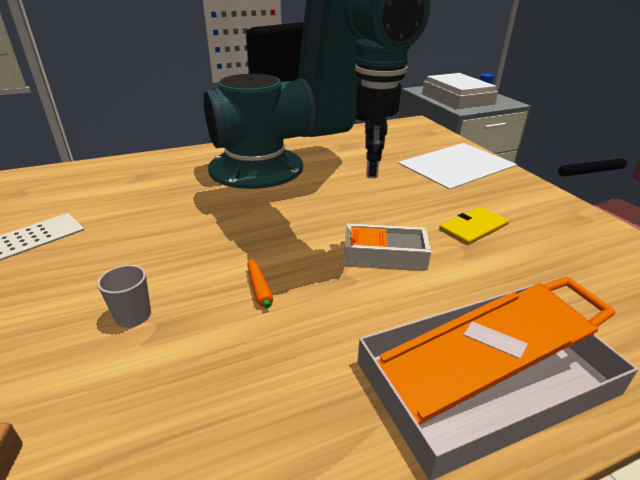

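The lid covers the well again: it spans rows 165–261 in the wrist view and matches the starting picture to within 0.3 mm. The carrot, cup and wallet are where they were in the first scene picture, and the arm is clear of everything. I'll hand in the job.

```bash
python3 -c "
from h import *
print(job_done())"
```

```text
the job is handed in; nothing more can be done
None
```

The insert is in the well with the lid closed over it, and I handed the job in at about 25 s of the 72 s allowed. No verdict is reported back.

- **Opening the lid:** I pressed on it with closed fingers, at most about 12 N on the wrist sensor, and slid it about 75 mm. The wrist camera showed it right up against the end rim.
- **Placing the insert:** I took it by the fin and lowered it until the foot touched the floor of the well at about 2.7 N. After I let go, the fin was upright, centred in the well, and its top was about 32 mm above the case's underside, as expected.
- **Closing the lid:** I slid it back with about 11 N at most, and it now matches its starting picture to within 0.3 mm. The insert is hidden under it, so I couldn't check it again after that.
- **Everything else:** the cup, carrot and wallet show no visible change in the last scene picture (by eye, not measured). The arm was clear of everything, about 140 mm above the lid.

No check failed. The only disagreement was in the depth readings, which were about 1.6 mm high; I corrected for that.

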